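Load the curing station and wind its timer

ROBOT

A 6-joint arm with a two-finger parallel gripper is mounted at the origin on the work surface. World frame = base frame: x ahead of the robot, y to its left, z up, the work surface at z = 0. Lengths are in m, angles in rad, forces in N, time in s.
With the tool pointing down it reaches from about 0.25 to 0.775 m from the base axis. Payload 4 kg.
Tool frame: the origin (TCP) lies on the centre line of the jaws, within the pads' length; the fingertips stand 22 mm ahead of it and the grasp point (between the pads) lies 3 mm ahead of it; z points along the fingers, y is the line along which they close (so a half turn about z gives the same grasp; the last joint's range is limited). The gripper opens to 85 mm and grips with 20 to 120 N. Pads are 22 mm wide; open, the fingers measure 114 mm over their backs; the gripper's body (76 mm by 85 mm) begins 54 mm behind the grasp point. The pads swing forward as they close: fully open they stand 13 mm farther back than shut.
Start: joints at [1.109, 0.087, 1.371, -0, 1.684, -0.103], TCP at [0.193, 0.515, 0.253] pointing down, gripper open.
Joint ranges: [-3.1, 3.1], [-0.76, 2.03], [0.27, 2.55], [-1.08, 4.22], [0.17, 2.65], [-2.57, 2.57]. Speed limits (rad/s): [2.79, 2.79, 3.14, 3.14, 3.14, 3.14].

INTERFACE

Orientations are given as [roll, pitch, yaw] about the fixed x, y, z axes, in that order (R = Rz(yaw) Ry(pitch) Rx(roll)).
In Python, from cell import arm gives the robot as it stands.
- The arm moves only by the shell command python3 -m handwheel 'ROWS' [FORCE]. ROWS is text: rows parted by semicolons, each of 5 numbers parted by spaces: the finger opening in m, from 0 to 0.0854, then the shift along the tool's x, y, z in m, then the turn about the tool's z in degrees. In form: gripper tx ty tz twist; .... A call has 1 to 5 rows; each row shifts and turns the commanded pose from where the row before left it, along the tool's axes as they then stand; what a row does not reach is not made up. A row lasts 1/8 s, in which the tool goes at most 62.5 mm and 10.7 degrees, less where a joint would pass 70% of its speed; a pose out of reach is approached as far as the arm can. A call with a gripper value outside its range is refused whole. The fingers move at their own pace and stop on an object; FORCE is the grip in N (left out, the last holds). Time passes only in rows, so rows that do not move let the fingers close. It gives the time, the measured TCP pose, the force, the opening and the grip force at its end, in the units of the state.
- arm.get_obs(): the state, without advancing time (a new reading comes with each control period).
- arm.read_camera(name): name is "side" or "top" or "wrist"; returns a dict with "image" (480x640x3 uint8, blue, green, red), "fovy" (degrees; the focal length in pixels is half the picture's height over the tangent of half this angle, whatever the lens; pixels are square), "cx", "cy" (the principal point, pixels), "R" (3x3) and "t" (3): a world point X has camera coordinates R X + t. Camera axes: x right, y down, z forward; pixel columns grow to the right and rows downward; lengths in m; the calibration is good to about 2 mm. A picture is of the moment at which its call begins. There is no depth.
- arm.hand_in(): hands the job in; it is judged then, once.
Trained networks look in a picture, given as the dict that the camera call returned (one of the last four; its "shot" number tells which), for a name from the list of things; names that differ only in an ending like _2 or _b are one class to them, and where a whole thing is asked for, a point or a joint stands for the part that bears it (a point fixed in the world has none). Each returns a list of dicts, best first, with "score" (0 to 1); they miss things now and then, are a little off and sometimes report something else, mostly with a low value. They report only what shows in the picture. A call takes as long as a camera call.
- arm.find_in(picture, thing): "at" ([x, y, z] in m, in the coordinates of the camera as it stood for that picture, good to about 4 mm: the middle of the surface that is visible of it).
- arm.landmark_of(picture, thing): "at" ([x, y, z] in m, in the coordinates of the camera as it stood for that picture, good to about 4 mm: a listed point, or the origin of a listed thing).
The state is a dict: "t": time; "joint_pos": joint angles; "qvel": joint speeds; "joint_efforts": joint torques, N m; "tcp_pos": TCP position; "tcp_rot": TCP orientation; "force": force on the tool from outside, world axes, zero at the start; "moment": the same for the moment, N m; "opening": finger opening in m; "grasp_force": force on a finger pad.
Only numpy, scipy, OpenCV 4.12 (cv2) and the standard library are available. Lean on these libraries where they do the work, as an engineer would, in place of code of your own. Each camera call takes 0.05 s, during which the arm holds its last target. There are 200 camera calls.

TASK

Load the curing station: feed every long square bar lying on the black mat endwise through a guide tube of its own, from the flared mouth on the robot's side, until its front end rests against the red stop plate behind the tubes, and leave it there. Once all the bars are home, wind the timer up fully by turning its key clockwise, a part turn at a time, until it comes to its stop. Leave the jar and the short offcut of bar beside the timer, and the rest of the bench, as they are.

Things in the scene. Friction and masses are not known exactly. Their poses are not given: they have to be found in the camera images.
- bar1: Square aluminium bar, 240 x 12 x 12 mm, about 0.1 kg, both ends alike. Origin at its centre, x along its length. It starts lying flat on the black rubber mat (3 mm thick, on the table), 65 mm from the next bar's place, or is absent (then None). 
- bar2: Square aluminium bar, 240 x 12 x 12 mm, about 0.1 kg, both ends alike. Origin at its centre, x along its length. It starts lying flat on the black rubber mat (3 mm thick, on the table), 65 mm from the next bar's place, or is absent (then None). 
- bar3: Square aluminium bar, 240 x 12 x 12 mm, about 0.1 kg, both ends alike. Origin at its centre, x along its length. It starts lying flat on the black rubber mat (3 mm thick, on the table), 65 mm from the next bar's place, or is absent (then None). 
- mouth1 (a point): Right-hand guide tube of the station, seen from the robot: centre of its flared front opening, 70 mm above the table; x runs level along the tube into it (away from the robot), z up. The square flare narrows from about 32 to 15 mm over 20 mm; the 15 mm square bore then runs from x = 20 to 130 mm, open at the far end. Outside: tube 21 mm, flare about 36 mm square.
- mouth2 (a point): Middle guide tube, the same point and axes. A fixed upright red stop plate, 92 mm high, crosses behind all tubes with its face at x = 180 mm, so a bar that is home sticks out 60 mm in front of the mouth. Before the mouth (x < 0) there is only the bare table top under the bar.
- mouth3 (a point): Left-hand guide tube, the same point and axes. The three tubes are parallel, 80 mm apart, rigidly joined, on a steel base (250 mm wide, 12 mm high) fixed to the bench.
- key_grip (a point): Flat steel blade of the winding key on top of the white timer (case 105 x 105 x 52 mm, fixed): point on the upright key axis, 94 mm above the table, in the blade's middle. The blade is 44 mm long (this point's x), 10 mm thick (its y), from 78 to 108 mm above the table, and turns with the key. A black pointer along +x shows the winding on the dial.
- key (a joint): Winding, rad: grows as the key turns clockwise seen from above, from 0 (run down) to a hard stop at 5.4 (fully wound, pointer at the raised black mark on the dial's rim); starts at 0 to 0.6. Winding takes 0.09 to 0.15 Nm against a spring; a ratchet-like friction keeps the key wherever it is let go, and it can be taken afresh at any angle.
- jar: Small jar with a black lid, 52 mm across, 65 mm high, standing about 135 mm from the timer's key. To be left alone. Origin at the centre of its underside.
- offcut: Short offcut of the same square bar, 75 x 12 x 12 mm, lying on the table beside the timer. To be left alone. Origin at its centre, x along its length.

How it is judged:
On the way, in this order (a step that is already met when the one before it is completed fails the run):
1. every bar is through a guide tube with its front end against the stop plate (((x of bar1 in the frame of mouth1 between 0.053 and 0.066 m and y of bar1 in the frame of mouth1 between -0.006 and 0.006 m and z of bar1 in the frame of mouth1 between -0.006 and 0.006 m and angle between the x axis of bar1 and the x axis of mouth1, either way round below 0.06 rad) or (x of bar1 in the frame of mouth2 between 0.053 and 0.066 m and y of bar1 in the frame of mouth2 between -0.006 and 0.006 m and z of bar1 in the frame of mouth2 between -0.006 and 0.006 m and angle between the x axis of bar1 and the x axis of mouth2, either way round below 0.06 rad) or (x of bar1 in the frame of mouth3 between 0.053 and 0.066 m and y of bar1 in the frame of mouth3 between -0.006 and 0.006 m and z of bar1 in the frame of mouth3 between -0.006 and 0.006 m and angle between the x axis of bar1 and the x axis of mouth3, either way round below 0.06 rad)) and ((x of bar2 in the frame of mouth1 between 0.053 and 0.066 m and y of bar2 in the frame of mouth1 between -0.006 and 0.006 m and z of bar2 in the frame of mouth1 between -0.006 and 0.006 m and angle between the x axis of bar2 and the x axis of mouth1, either way round below 0.06 rad) or (x of bar2 in the frame of mouth2 between 0.053 and 0.066 m and y of bar2 in the frame of mouth2 between -0.006 and 0.006 m and z of bar2 in the frame of mouth2 between -0.006 and 0.006 m and angle between the x axis of bar2 and the x axis of mouth2, either way round below 0.06 rad) or (x of bar2 in the frame of mouth3 between 0.053 and 0.066 m and y of bar2 in the frame of mouth3 between -0.006 and 0.006 m and z of bar2 in the frame of mouth3 between -0.006 and 0.006 m and angle between the x axis of bar2 and the x axis of mouth3, either way round below 0.06 rad)) and ((x of bar3 in the frame of mouth1 between 0.053 and 0.066 m and y of bar3 in the frame of mouth1 between -0.006 and 0.006 m and z of bar3 in the frame of mouth1 between -0.006 and 0.006 m and angle between the x axis of bar3 and the x axis of mouth1, either way round below 0.06 rad) or (x of bar3 in the frame of mouth2 between 0.053 and 0.066 m and y of bar3 in the frame of mouth2 between -0.006 and 0.006 m and z of bar3 in the frame of mouth2 between -0.006 and 0.006 m and angle between the x axis of bar3 and the x axis of mouth2, either way round below 0.06 rad) or (x of bar3 in the frame of mouth3 between 0.053 and 0.066 m and y of bar3 in the frame of mouth3 between -0.006 and 0.006 m and z of bar3 in the frame of mouth3 between -0.006 and 0.006 m and angle between the x axis of bar3 and the x axis of mouth3, either way round below 0.06 rad))), for 0.2 s.
2. the timer key is fully wound (value of joint key above 5.15 rad), for 0.2 s.
At the end, for the whole second after the job is handed in: Every bar present lies at rest through a guide tube, its front end within 7 mm of the stop plate and in line with the tube, and the key stands wound to 5.1 rad or more (the stop is at 5.4) (all of step 1 and linear speed of each of bar1, bar2, bar3 below 0.02 m/s and value of joint key above 5.1 rad); the robot touches nothing.
It fails at once if the jar is moved more than 4 cm (distance of jar from where it was at the start of the episode above 0.04 m).
It fails at once if the short offcut is moved more than 4 cm (distance of offcut from where it was at the start of the episode above 0.04 m).
Of bar1, bar2, bar3 only 2 to 3 are there at a start; the rules pass over those that are not, and their reading is None.
At some moment in a run one of bar1, bar2, bar3 may be knocked a few centimetres aside while the robot is not near it.
Once in a run the grip may slacken for a moment while it holds something.
It also fails if it takes over 210 s, if anything falls off the work surface, if the arm or the gripper's body presses on something with over 40 N, if the wrist force passes 120 N, or if a joint passes its speed limit or range.

## Working session

There is one attempt and no reset: what is moved stays moved. The work goes in short steps, Python scripts to look and compute and a shell command to move; the robot and the scene stay as the last step left them, time stands still between calls to the robot, and variables do not carry over. Pictures are saved under pics/ and viewed, at most 14 in all, crops included, and the job is handed in when it is done.

```bash
mkdir -p pics; cat > h.py <<'E'
import numpy as np, cv2
from cell import arm
np.set_printoptions(precision=4,suppress=True)
def w(p,a): return np.array(p["R"]).T@(np.array(a)-np.array(p["t"]))
def f(p): return 240/np.tan(np.radians(p["fovy"])/2)
def px(p,X):
    c=np.array(p["R"])@np.array(X)+np.array(p["t"]); return c[:2]/c[2]*f(p)+[p["cx"],p["cy"]]
def ray(p,uv,z):
    d=np.array(p["R"]).T@np.array([(uv[0]-p["cx"])/f(p),(uv[1]-p["cy"])/f(p),1]); o=-np.array(p["R"]).T@np.array(p["t"])
    return o+d*(z-o[2])/d[2]
def tri(p1,u1,p2,u2):
    A=[];b=[]
    for p,u in((p1,u1),(p2,u2)):
        R=np.array(p["R"]);t=np.array(p["t"])
        for k in(0,1):
            m=(u[k]-(p["cx"],p["cy"])[k])/f(p); A.append(R[k]-m*R[2]); b.append(m*t[2]-t[k])
    return np.linalg.lstsq(np.array(A),np.array(b),rcond=None)[0]
def marks(p,names,th=.3):
    for n in names:
        for d in arm.landmark_of(p,n):
            if d["score"]>th: print(n,round(d["score"],2),w(p,d["at"]),px(p,w(p,d["at"])))
E
python3 - <<'E'
from h import *
print(arm.get_obs())
for c in("top","side"):
    p=arm.read_camera(c); cv2.imwrite(f"pics/{c}0.png",p["image"]); print(c,"cam",w(p,[0,0,0]),p["fovy"])
    marks(p,["bar1","mouth1","mouth2","mouth3","key_grip","jar","offcut"])
E
```

```text
{'t': 0.0, 'joint_pos': array([ 1.1089,  0.088 ,  1.3723, -0.    ,  1.6836, -0.1031]), 'qvel': array([-0.0005, -0.0007,  0.001 , -0.0008, -0.0004, -0.0016]), 'joint_efforts': array([ -0.0022, -35.1852, -31.3273,  -0.0004,   0.0106,  -0.    ]), 'tcp_pos': array([0.1929, 0.5146, 0.2521]), 'tcp_rot': array([-3.1394, -0.0002,  2.7828]), 'force': array([ 0.1123, -0.5107,  0.5116]), 'moment': array([-0.02  ,  0.0091,  0.0078]), 'grasp_force': 0.0, 'opening': 0.08529813921377745}
top cam [ 0.4027 -0.0084  1.0665] 48.04555054721912
bar1 0.79 [0.4904 0.2408 0.0119] [206.9082 254.8668]
bar1 0.76 [0.5112 0.3093 0.0078] [173.4099 244.9894]
bar1 0.57 [0.4898 0.3737 0.0101] [140.8084 255.9031]
mouth1 0.97 [0.591  0.0015 0.0701] [327.0174 197.5718]
mouth1 0.91 [0.5789 0.0792 0.0686] [285.7956 204.6536]
mouth1 0.85 [ 0.6011 -0.0834  0.07  ] [372.2937 191.6879]
mouth2 0.97 [0.591  0.0015 0.0701] [327.0174 197.5718]
mouth2 0.91 [0.5789 0.0792 0.0686] [285.7956 204.6536]
mouth2 0.85 [ 0.6011 -0.0834  0.07  ] [372.2937 191.6879]
mouth3 0.97 [0.591  0.0015 0.0701] [327.0174 197.5718]
mouth3 0.91 [0.5789 
[... 572 characters left out ...]
.559  196.1025]
mouth1 0.98 [ 0.6003 -0.0878  0.0688] [384.2471 266.0038]
mouth1 0.77 [0.5803 0.0776 0.0687] [340.0803 226.384 ]
mouth1 0.63 [ 0.5908 -0.0054  0.0686] [361.3399 245.2936]
mouth2 0.98 [ 0.6003 -0.0878  0.0688] [384.2471 266.0038]
mouth2 0.77 [0.5803 0.0776 0.0687] [340.0803 226.384 ]
mouth2 0.63 [ 0.5908 -0.0054  0.0686] [361.3399 245.2936]
mouth3 0.98 [ 0.6003 -0.0878  0.0688] [384.2471 266.0038]
mouth3 0.77 [0.5803 0.0776 0.0687] [340.0803 226.384 ]
mouth3 0.63 [ 0.5908 -0.0054  0.0686] [361.3399 245.2936]
key_grip 0.93 [ 0.5287 -0.3037  0.0951] [410.3428 337.5044]
jar 0.74 [ 0.6582 -0.3163  0.0013] [472.0136 359.7209]
offcut 0.7 [ 0.4431 -0.2737  0.0045] [353.2454 378.5161]
```

View pics/top0.png

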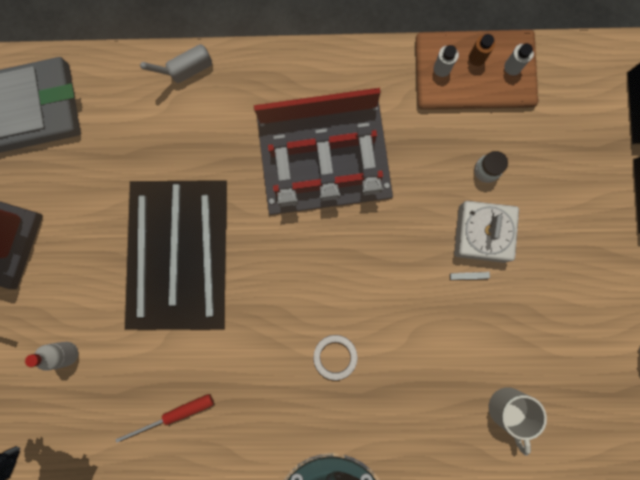

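View pics/side0.png

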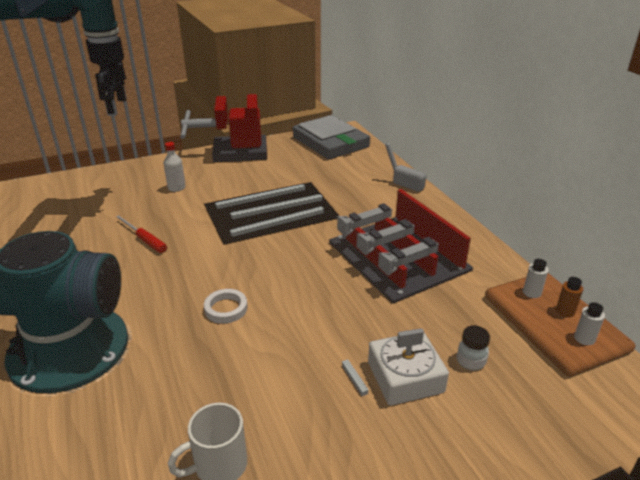

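The top view shows three bars on the mat at about (141,255), (173,245) and (207,255), the station at (325,150), and the timer at (490,232). The side view agrees with this, and the heights fit: mouths about 69 mm, bars about 9 mm, key about 95 mm. I'll move over the nearest bar's rear part.

```bash
python3 -m handwheel '0.06 0 0 0 -10.3; 0.06 0 0 0 -10.3; 0.06 -0.04 -0.055 0 0; 0.06 -0.04 -0.055 0 0; 0.06 -0.04 -0.055 0 0' 80; python3 -m handwheel '0.06 -0.045 -0.055 0 0; 0.06 -0.045 -0.055 0 0; 0.06 0 0 0 0;0.06 0 0 0 0'
python3 - <<'E'
from h import *
p=arm.read_camera("wrist"); cv2.imwrite("pics/w1.png",p["image"]); print("cam",w(p,[0,0,0]))
marks(p,["bar1","mouth1"])
o=arm.get_obs();print(o["tcp_pos"],o["tcp_rot"],px(p,o["tcp_pos"]),o["opening"])
E
```

```text
t: 1.42
tcp_pos: [0.3043, 0.3621, 0.2534]
tcp_rot: [3.141, 0.001, -3.14]
force: [1.3, 0.9, 0.0]
opening: 0.0596
grasp_force: 0.0
t: 1.92
tcp_pos: [0.3827, 0.2669, 0.2534]
tcp_rot: [3.141, -0.0, 3.142]
force: [-0.1, -0.3, -0.2]
opening: 0.0598
grasp_force: 0.0
cam [0.3052 0.2658 0.3747]
bar1 0.8 [0.5108 0.3095 0.0059] [369.5599 317.9895]
bar1 0.73 [0.4932 0.3734 0.0086] [430.3797 304.5454]
bar1 0.58 [0.4938 0.238  0.0098] [303.1503 305.569 ]
mouth1 0.89 [ 0.5895 -0.0033  0.0651] [ 59.6786 417.9401]
[0.3819 0.2679 0.2534] [ 3.1412 -0.0001 -3.1382] [335.1485 340.1349] 0.06000225695824443
```

View pics/w1.png

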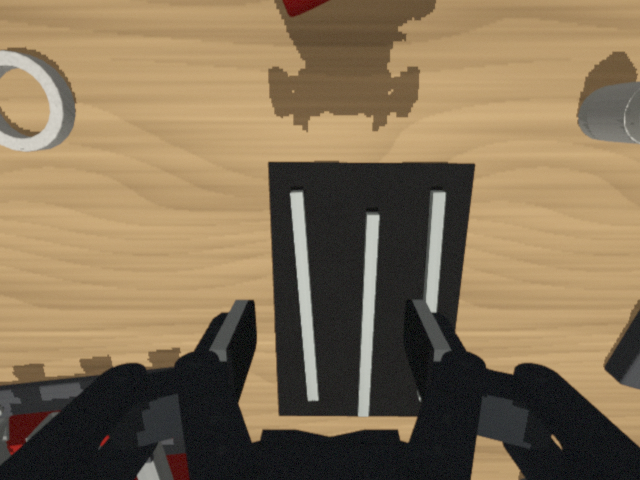

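The wrist view shows all three bars, at (305,295), (368,310) and (432,250), with the camera on the robot's side. If I flip the tool half a turn, the camera will see the bar's front and the mouth during feeding.

```bash
for i in 1 2 3; do python3 -m handwheel '0.05 0 0 0 10.6; 0.05 0 0 0 10.6; 0.05 0 0 0 10.6;0.05 0 0 0 10.6;0.05 0 0 0 10.6' >/dev/null; done;  python3 -m handwheel '0.05 0 0 0 10.6; 0.05 0 0 0 10.4; 0.05 0.022 0.027 0 0;0.05 0 0 0 0;0.05 0 0 0 0'
cat >> h.py <<'E'
def bars(p,z=.015):
    """bright bars on mat; returns ends in world by ray on top plane"""
    im=p["image"]; g=im.min(2); m=((g>110)&(im.max(2).astype(int)-im.min(2)<45)).astype(np.uint8)
    n,l,s,c=cv2.connectedComponentsWithStats(m); out=[]
    for i in range(1,n):
        if s[i][4]<150: continue
        pts=np.argwhere(l==i)[:,::-1].astype(np.float32)
        (cx,cy),(a,b),t=cv2.minAreaRect(pts)
        if max(a,b)<5*min(a,b): continue
        vx,vy,x0,y0=cv2.fitLine(pts,cv2.DIST_L2,0,.01,.01).ravel()
        k=(pts-[x0,y0])@np.array([vx,vy])
        e=[ray(p,(x0+vx*q,y0+vy*q),z) for q in(k.min(),k.max())]
        e.sort(key=lambda v:v[0])
        d=e[1]-e[0]; out.append((e[0][:2],e[1][:2],np.linalg.norm(d),np.arctan2(d[1],d[0]),(cx,cy)))
    return out
E
python3 - <<'E'
from h import *
for c in("top","wrist"):
    p=arm.read_camera(c); cv2.imwrite(f"pics/{c}2.png",p["image"]); print(c)
    for b in bars(p): print(*b)
    marks(p,["bar1","mouth1"])
o=arm.get_obs();print(o["tcp_pos"],o["tcp_rot"],o["joint_pos"])
E
```

```text
t: 4.58
tcp_pos: [0.4041, 0.2408, 0.2533]
tcp_rot: [-3.141, 0.0, 0.003]
force: [-0.7, 0.2, -0.2]
opening: 0.0497
grasp_force: 0.0
top
[0.4293 0.3075] [0.6313 0.3049] 0.20200829917828375 -0.012716811727169893 (174.07980346679688, 235.48666381835938)
[0.3723 0.2343] [0.6101 0.247 ] 0.2381033388151846 0.05348405709871419 (206.64137268066406, 255.03433227539062)
[0.4635 0.3718] [0.6098 0.3735] 0.14635910071035083 0.011547614740666949 (141.0, 232.5)
[ 0.4445 -0.2362] [ 0.4464 -0.3095] 0.07327545174703815 -1.5453457672179043 (470.00274658203125, 275.0739440917969)
bar1 0.91 [0.4885 0.2408 0.0108] [207.0507 255.8662]
bar1 0.83 [0.491  0.3715 0.0069] [142.4322 255.4113]
bar1 0.57 [0.5102 0.3072 0.0079] [174.4235 245.4417]
mouth1 0.93 [0.5818 0.0735 0.0677] [288.8518 203.1508]
mouth1 0.82 [ 0.6014 -0.0811  0.0726] [371.1499 191.2413]
mouth1 0.64 [ 0.5905 -0.001   0.0695] [328.3436 197.9135]
wrist
[0.371  0.3701] [0.5751 0.373 ] 0.2040771906004785 0.014433714261989467 (183.4384765625, 117.50769805908203)
[0.3932 0.3077] [0.5749 0.3053] 0.18168259905181108 -0.01319206912103958 (255.6566619873047, 106.94742584228516)
[0.3711 0.2339] [0.5751 0.2447] 0.20423220317108573 0.053146922432385627 (330.5207214355469, 117.89364624023438)
bar1 0.66 [0.5134 0.3086 0.0061] [253.2298  81.1821]
bar1 0.63 [0.4893 0.3686 0.0089] [188.1332 109.4067]
bar1 0.57 [0.4929 0.2404 0.0103] [329.3924 105.4993]
[0.4045 0.2402 0.2534] [-3.1414 -0.0001  0.0017] [ 0.4152 -0.0916  1.549   0.0002  1.6839  1.9843]
```

View pics/wrist2.png

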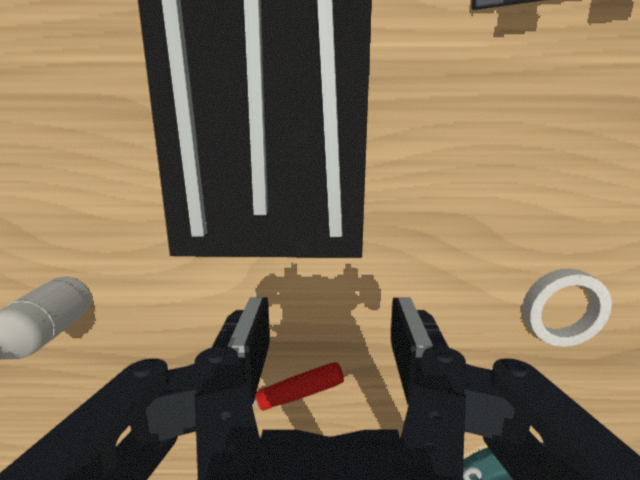

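The wrist and top views agree on bar A: rear end at (0.371, 0.234), yaw +0.053, and in the wrist picture it shows near (330,118). Going down to grasp it.

```bash
python3 -m handwheel '0.04 0.002 0.0043 0 -3; 0.04 0 0 0.06 0; 0.04 0 0 0.06 0; 0.04 0 0 0.06 0; 0.04 0 0 0 0'; python3 -m handwheel '0.04 0 0 0.03 0; 0.04 0 0 0.015 0; 0.04 0 0 0 0';  python3 -m handwheel '0 0 0 0 0; 0 0 0 0 0; 0 0 0 0 0; 0 0 0 0 0; 0 0 0 0 0' 100
```

```text
t: 5.5
tcp_pos: [0.4022, 0.2337, 0.0681]
tcp_rot: [3.137, 0.013, 0.053]
force: [-0.1, 0.0, 0.3]
opening: 0.0401
grasp_force: 0.0
t: 5.88
tcp_pos: [0.4072, 0.2357, 0.0292]
tcp_rot: [-3.141, -0.001, 0.053]
force: [-0.4, 0.2, 0.4]
opening: 0.0397
grasp_force: 0.0
t: 6.5
tcp_pos: [0.4081, 0.2361, 0.0304]
tcp_rot: [-3.14, -0.003, 0.053]
force: [-1.0, -1.1, 6.1]
opening: 0.0086
grasp_force: 98.4
```

```bash
python3 -m handwheel '0 0 0 -0.02 0; 0 0 0 -0.04 0; 0 0 0 -0.04 0; 0 0 0 0 0'
python3 - <<'E'
from h import *
p=arm.read_camera("wrist"); cv2.imwrite("pics/w3.png",p["image"])
for b in bars(p,.1): print(*b)
print(arm.get_obs()["opening"])
E
```

```text
t: 7.0
tcp_pos: [0.4092, 0.2365, 0.1327]
tcp_rot: [-3.138, -0.009, 0.053]
force: [0.5, 0.3, -0.0]
opening: 0.0082
grasp_force: 98.2
[0.4114 0.3238] [0.523  0.3254] 0.11165264669186223 0.0146435232905223 (113.16924285888672, 142.85385131835938)
[0.4257 0.2835] [0.5249 0.2821] 0.09920323621999273 -0.013314697344603194 (218.4058074951172, 130.49525451660156)
[0.3586 0.2329] [0.527  0.2422] 0.16860305107307885 0.05549401207045257 (330.0, 198.0)
0.008437918179253975
```

View pics/w3.png

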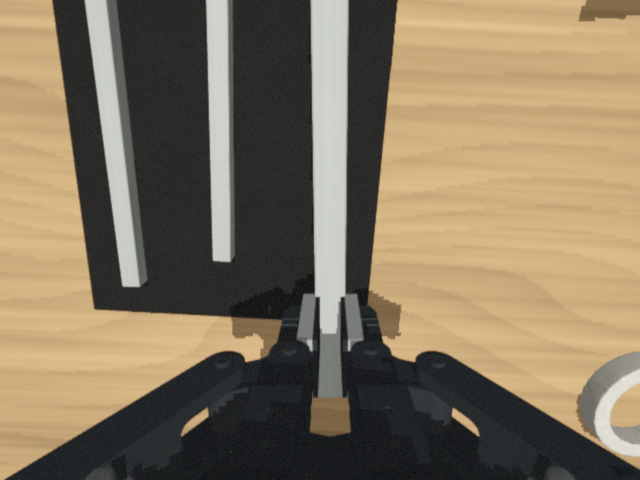

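The bar is held, shown at (330,150) in the wrist picture. I'll carry it to a point in front of the right-hand mouth and check its pitch with the side and top views.

```bash
python3 -m handwheel '0 -0.04 0 0 -4.2; 0 -0.02 0.05 0 0; 0 -0.0338 0.05 0 0; 0 0 0.05 0 0; 0 0 0.05 0 0'; python3 -m handwheel '0 0 0.05 0 0; 0 0 0.05 0 0; 0 0 0.0404 0 0; 0 0 0 0 0; 0 0 0 0 0'
python3 - <<'E'
from h import *
for c in("top","side","wrist"):
    p=arm.read_camera(c); cv2.imwrite(f"pics/{c}4.png",p["image"]); print(c)
    marks(p,["bar1","mouth1"])
    if c=="top": print(bars(p,.12))
a=cv2.imread("pics/side4.png")[150:380,180:480]; b=cv2.imread("pics/wrist4.png")
o=arm.get_obs();print(o["tcp_pos"],o["tcp_rot"],o["opening"])
cv2.imwrite("pics/v4.png",np.hstack([cv2.resize(a,(400,307)),cv2.resize(b[:,:],(400,307))]))
E
```

```text
t: 7.68
tcp_pos: [0.3372, 0.027, 0.1267]
tcp_rot: [-3.141, 0.002, 0.127]
force: [0.4, -0.3, -1.7]
opening: 0.008
grasp_force: 98.3
t: 8.3
tcp_pos: [0.3554, -0.1104, 0.1269]
tcp_rot: [-3.139, 0.003, 0.126]
force: [0.4, 1.3, -1.2]
opening: 0.0078
grasp_force: 98.4
top
bar1 0.81 [0.5115 0.3073 0.006 ] [174.6865 244.8849]
bar1 0.76 [ 0.4381 -0.0984  0.1037] [383.7814 278.0359]
bar1 0.63 [0.4911 0.3733 0.0082] [141.3353 255.3257]
mouth1 0.81 [ 0.6027 -0.0837  0.0721] [372.5072 190.63  ]
mouth1 0.63 [0.5798 0.0775 0.0663] [286.8182 204.3675]
mouth1 0.56 [ 0.5898 -0.0019  0.0692] [328.8736 198.2951]
[(array([0.395 , 0.2764]), array([0.6102, 0.2737]), np.float64(0.21526118283407192), np.float64(-0.012591283500349893), (173.7567596435547, 244.04052734375)), (array([0.3745, 0.3325]), array([0.5891, 0.3357]), np.float64(0.21465835116915583), np.float64(0.014732237883400615), (140.6999969482422, 256.0022277832031)), (array([ 0.4119, -0.1019]), array([ 0.5555, -0.084 ]), np.float64(0.14472004782696513), np.float64(0.12413178777139708), (381.0985107421875, 252.0598907470703)), (array([ 0.4403, -0.2135]), array([ 0.442 , -0.2794]), np.float64(0.06590399389221661), np.float64(-1.5447296082837252), (469.9837951660156, 275.07757568359375))]
side
bar1 0.59 [ 0.4375 -0.0978  0.105 ] [310.4474 274.6112]
bar1 0.58 [0.5133 0.3049 0.0101] [277.6412 206.1307]
mouth1 0.93 [0.5842 0.0748 0.0685] [342.2253 226.6975]
mouth1 0.76 [ 0.592  -0.0053  0.0667] [361.7647 245.8505]
mouth1 0.69 [ 0.6031 -0.0875  0.0684] [385.3748 265.7639]
wrist
bar1 0.57 [ 0.4406 -0.0995  0.1047] [327.478   96.4363]
[ 0.3565 -0.1107  0.1284] [ 3.1415 -0.0004  0.1274] 0.00784959178789538
```

View pics/v4.png

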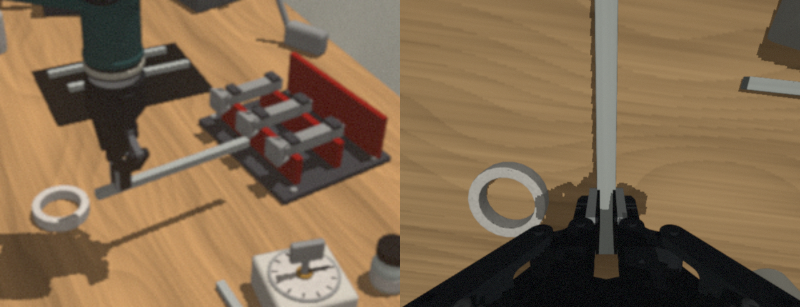

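```bash
cat >> h.py <<'E'
def held(pt,ps,th=150):
    """front/rear tips of the held bar from top+side networks-free: project line of bright pixels"""
    r=[]
    for p,lo in((pt,120),(ps,120)):
        im=p["image"]; m=((im.min(2)>lo)&(im.max(2).astype(int)-im.min(2)<45)).astype(np.uint8)
        n,l,s,c=cv2.connectedComponentsWithStats(m); L=[]
        for i in range(1,n):
            if s[i][4]<150: continue
            pts=np.argwhere(l==i)[:,::-1].astype(np.float32); (a,b),(ww,hh),t=cv2.minAreaRect(pts)
            if max(ww,hh)<5*min(ww,hh): continue
            vx,vy,x0,y0=cv2.fitLine(pts,cv2.DIST_L2,0,.01,.01).ravel(); k=(pts-[x0,y0])@np.array([vx,vy])
            L.append([(x0+vx*q,y0+vy*q) for q in(k.min(),k.max())])
        r.append(L)
    return r
E
python3 - <<'E'
from h import *
pt=arm.read_camera("top");ps=arm.read_camera("side")
for L in held(pt,ps): 
    print("--")
    for e in L: print(np.round(e,1).tolist())
o=arm.get_obs()
a=ps["image"][230:310,235:395]; cv2.imwrite("pics/v5.png",cv2.resize(a,(800,400),interpolation=cv2.INTER_CUBIC)); print(o["opening"])
E
```

```text
--
[[171.6999969482422, 304.1000061035156], [175.8000030517578, 185.0]]
[[139.8000030517578, 316.0], [141.39999389648438, 196.0]]
[[375.5, 210.8000030517578], [387.3999938964844, 291.6000061035156]]
[[450.8999938964844, 275.79998779296875], [489.1000061035156, 274.3999938964844]]
--
[[278.8999938964844, 283.70001220703125], [365.70001220703125, 253.1999969482422]]
[[344.20001220703125, 360.20001220703125], [365.1000061035156, 390.6000061035156]]
0.00836880590611309
```

View pics/v5.png

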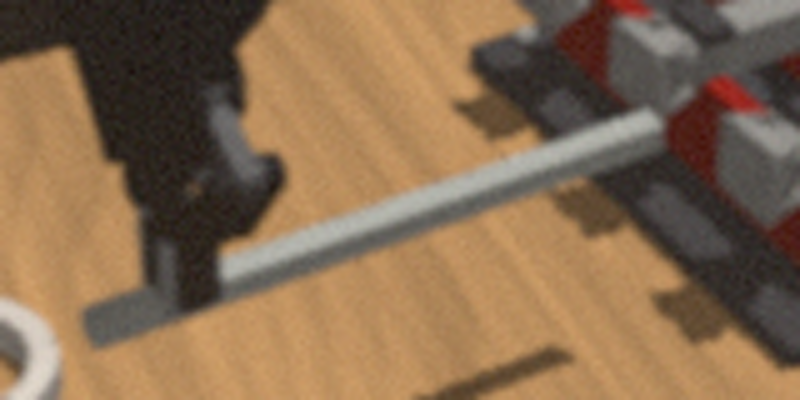

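```bash
python3 - <<'E'
from h import *
pt=arm.read_camera("top");ps=arm.read_camera("side")
F=tri(pt,(375.5,210.8),ps,(365.4,253.6)); print("front top",F)
o=arm.get_obs();T=o["tcp_pos"];x=np.array([np.cos(.127),np.sin(.127),0])
print(T,(F-T)@x,F[2]-T[2])
for dz in(-.015,-.021): 
  print([ (np.round(px(ps,T+x*s+[0,0,dz]),1).tolist(), np.round(px(pt,T+x*s+[0,0,dz]),1).tolist()) for s in (-.0365,.0,.2035)])
E
```

```text
front top [ 0.5579 -0.0853  0.11  ]
[ 0.3564 -0.1111  0.1284] 0.20305993573611242 -0.018320586775349826
[([252.2, 293.2], [395.7, 345.7]), ([271.0, 286.4], [392.6, 324.6]), ([365.9, 252.1], [375.5, 210.5])]
[([252.4, 295.8], [395.3, 345.4]), ([271.1, 289.0], [392.2, 324.5]), ([365.7, 254.6], [375.3, 211.0])]
```

The front tip is about 43 mm short of mouth 1, about 3 mm too far left, and nearly level. Next I lower it to mouth height, approach, and check.

```bash
python3 -m handwheel '0 0 0.003 0.018 0; 0 0 0 0.018 0; 0 0.035 0 0 0; 0 0 0 0 0; 0 0 0 0 0'
cat > zo.py <<'E'
from h import *
import sys
M=np.array(eval(sys.argv[1]));L=[]
for c in("top","side"):
    p=arm.read_camera(c); u=px(p,M).astype(int)
    a=p["image"][u[1]-40:u[1]+40,u[0]-40:u[0]+40]; L.append(cv2.resize(a,(400,400),interpolation=cv2.INTER_CUBIC)); print(c,u-40)
    marks(p,["mouth1","bar1"])
cv2.imwrite(sys.argv[2],np.hstack(L)); o=arm.get_obs(); print(o["tcp_pos"],o["tcp_rot"],o["force"],o["opening"])
E
python3 zo.py '[.6014,-.0829,.07]' pics/v6.png
```

```text
t: 9.57
tcp_pos: [0.3912, -0.1097, 0.0922]
tcp_rot: [-3.141, 0.001, 0.127]
force: [-1.1, -0.1, -1.0]
opening: 0.0082
grasp_force: 98.4
top [332 151]
mouth1 0.81 [0.5809 0.0778 0.0691] [286.531 203.526]
mouth1 0.76 [ 0.5898 -0.0011  0.0696] [328.3993 198.2244]
mouth1 0.56 [ 0.6017 -0.0845  0.0707] [372.9204 191.2789]
mouth1 0.48 [ 0.4469 -0.2752  0.009 ] [470.417  274.5171]
bar1 0.79 [0.4921 0.375  0.011 ] [140.0063 254.7037]
bar1 0.71 [ 0.4724 -0.0996  0.0725] [382.5043 260.0268]
bar1 0.66 [0.5125 0.3091 0.0083] [173.4572 244.2882]
side [343 224]
mouth1 0.82 [ 0.5904 -0.0052  0.0648] [361.0311 246.7492]
mouth1 0.74 [ 0.6026 -0.0884  0.0654] [385.3306 267.2953]
mouth1 0.74 [0.5846 0.0768 0.0705] [342.0345 225.4297]
bar1 0.96 [ 0.4736 -0.0966  0.0669] [327.8481 285.3402]
bar1 0.56 [0.4897 0.371  0.0084] [260.5078 196.4404]
[ 0.3912 -0.1098  0.0925] [ 3.1414 -0.0004  0.1261] [ 0.1025  0.4528 -1.156 ] 0.008162036690853892
```

View pics/v6.png

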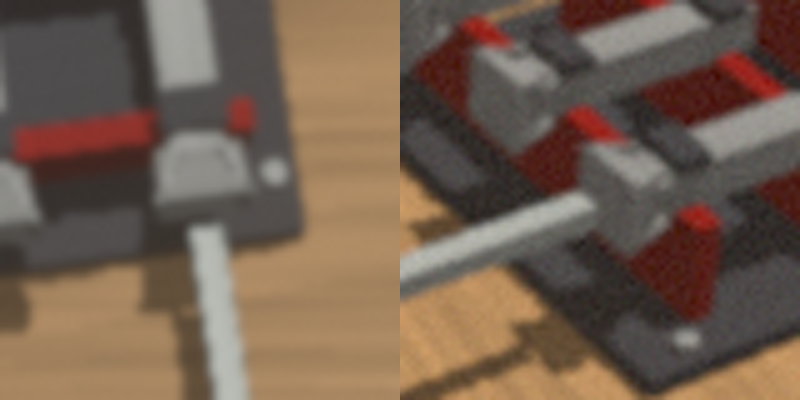

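The zoomed views show the bar in line with the flare, its tip at (207,228) in the top crop and entering centrally in the side crop. Feeding now.

```bash
python3 -m handwheel '0 0.01 0 0 0; 0 0.008 0 0 0; 0 0.008 0 0 0; 0 0.006 0 0 0; 0 0 0 0 0';python3 -m handwheel '0 0.008 0 0 0; 0 0.008 0 0 0; 0 0.008 0 0 0; 0 0 0 0 0'
```

```text
t: 10.5
tcp_pos: [0.4237, -0.1056, 0.0922]
tcp_rot: [-3.141, 0.0, 0.127]
force: [0.8, 0.0, -0.9]
opening: 0.0083
grasp_force: 98.4
t: 11.0
tcp_pos: [0.4476, -0.1026, 0.0923]
tcp_rot: [-3.142, -0.0, 0.127]
force: [0.2, 0.6, -1.2]
opening: 0.0083
grasp_force: 98.4
```

```bash
python3 -m handwheel '0 0.02 0 0 0; 0 0.025 0 0 0; 0 0.025 0 0 0; 0 0.025 0 0 0; 0 0 0 0 0';python3 -m handwheel '0 0.015 0 0 0; 0 0.008 0 0 0; 0 0.004 0 0 0;0 0 0 0 0'
```

```text
t: 11.62
tcp_pos: [0.5422, -0.0905, 0.0922]
tcp_rot: [-3.142, 0.0, 0.127]
force: [0.2, -0.4, -0.7]
opening: 0.008
grasp_force: 98.4
t: 12.12
tcp_pos: [0.5681, -0.0872, 0.0923]
tcp_rot: [-3.141, 0.0, 0.126]
force: [-0.3, -1.5, -1.0]
opening: 0.0088
grasp_force: 98.4
```

```bash
python3 -m handwheel '0 0.004 0 0 0; 0 0.003 0 0 0; 0 0 0 0 0'; python3 -m handwheel '0 0.003 0 0 0;  0 0 0 0 0';python3 -m handwheel '0 0.003 0 0 0;  0 0 0 0 0'
```

```text
t: 12.5
tcp_pos: [0.5752, -0.0863, 0.0924]
tcp_rot: [-3.142, -0.0, 0.127]
force: [-0.1, -0.8, -1.7]
opening: 0.0082
grasp_force: 98.4
t: 12.75
tcp_pos: [0.5781, -0.086, 0.0923]
tcp_rot: [-3.142, -0.0, 0.126]
force: [0.7, 0.2, -1.3]
opening: 0.0084
grasp_force: 98.4
t: 13.0
tcp_pos: [0.5783, -0.0857, 0.091]
tcp_rot: [-3.141, 0.007, 0.126]
force: [-6.8, -0.7, 0.2]
opening: 0.0081
grasp_force: 98.5
```

That is the stop contact. Release, back off upward, and look at the station and the remaining bars.

```bash
python3 -m handwheel '0.04 0 0 0 0; 0.04 0 0 0 0;0.04 0 0 0 0;0.04 0 0 -0.03 0;0.04 0 0 -0.05 0'; python3 -m handwheel '0.04 -0.06 -0.04 -0.05 0; 0.04 -0.06 -0.05 -0.03 0;0.04 0 -0.06 0 0;0.04 0 -0.06 0 0;0.04 0 -0.06 0 0'
python3 - <<'E'
from h import *
p=arm.read_camera("top")
for b in bars(p): print(*b)
for b in bars(p,.076): print(*b)
marks(p,["bar1"])
o=arm.get_obs();print(o["tcp_pos"],o["tcp_rot"])
E
```

```text
t: 13.62
tcp_pos: [0.5798, -0.0852, 0.1708]
tcp_rot: [-3.14, 0.005, 0.126]
force: [0.4, -0.5, 0.5]
opening: 0.04
grasp_force: 0.0
t: 14.25
tcp_pos: [0.4629, 0.1489, 0.2313]
tcp_rot: [-3.141, -0.003, 0.126]
force: [1.0, -0.4, 0.4]
opening: 0.0399
grasp_force: 0.0
[ 0.4444 -0.2362] [ 0.4464 -0.3094] 0.07322487863426096 -1.5436129824452618 (469.98675537109375, 275.1543884277344)
[ 0.4419 -0.223 ] [ 0.4438 -0.292 ] 0.06897702891948257 -1.5436129824452616 (469.98675537109375, 275.1543884277344)
[0.4619 0.1525 0.2309] [-3.1385 -0.0014  0.1347]
```

```bash
python3 -m handwheel '0.04 0 0 0 8.3; 0.04 -0.02 -0.05 0 0;0.04 -0.02 -0.055 0 0;0.04 -0.02 -0.05 0 0;0.04 0 0 0 0'
cat > lk.py <<'E'
from h import *
for c in("top","wrist"):
    p=arm.read_camera(c);print(c)
    for b in bars(p): print(*b)
    marks(p,["bar1"])
o=arm.get_obs();print(o["tcp_pos"],o["tcp_rot"])
E
python3 lk.py
```

```text
t: 14.98
tcp_pos: [0.4049, 0.3057, 0.2305]
tcp_rot: [-3.141, -0.0, -0.013]
force: [-0.6, -0.6, -0.7]
opening: 0.04
grasp_force: 0.0
top
[0.3942 0.3078] [0.6313 0.3049] 0.23717291127811832 -0.012185233494410109 (173.78746032714844, 244.4932098388672)
[0.4241 0.3712] [0.6098 0.3736] 0.1857051759997225 0.013416901922176296 (141.0, 242.5)
[ 0.4445 -0.2362] [ 0.4464 -0.3095] 0.07328608060123704 -1.544363139542902 (470.00341796875, 275.0924377441406)
bar1 0.86 [0.5112 0.3069 0.0093] [174.4027 244.8931]
bar1 0.62 [0.4948 0.3704 0.0079] [142.8869 253.4631]
bar1 0.34 [ 0.6021 -0.081   0.0712] [371.0676 191.05  ]
wrist
[0.3706 0.3701] [0.5729 0.373 ] 0.2022550745634862 0.014249244928925849 (246.36094665527344, 123.31594848632812)
[0.393  0.3077] [0.5713 0.3054] 0.17825414830577355 -0.012718795758306952 (323.08856201171875, 111.4764633178711)
bar1 0.91 [0.4919 0.3712 0.0083] [246.9342 110.2817]
bar1 0.84 [0.5119 0.3115 0.0051] [316.4566  83.9554]
[0.4067 0.3022 0.2305] [ 3.1412 -0.0005 -0.02  ]
```

```bash
python3 -m handwheel '0.04 0.0235 -0.003 0 0; 0.04 0 0 0.06 0; 0.04 0 0 0.06 0; 0.04 0 0 0 0;0.04 0 0 0 0'; python3 -c "
from h import *
o=arm.get_obs();print(o['tcp_pos'],o['tcp_rot'])"
```

```text
t: 15.8
tcp_pos: [0.4314, 0.3058, 0.1129]
tcp_rot: [-3.14, -0.003, -0.02]
force: [1.0, 0.2, 1.2]
opening: 0.0401
grasp_force: 0.0
[0.4314 0.3058 0.1129] [-3.1397 -0.0034 -0.02  ]
```

```bash
python3 -m handwheel '0.04 -0.001 -0.0015 0.04 -0.4; 0.04 0 0 0.03 0; 0.04 0 0 0.0135 0; 0.04 0 0 0 0;0.04 0 0 0 0'; python3 -m handwheel '0 0 0 0 0; 0 0 0 0 0; 0 0 0 0 0; 0 0 0 0 0; 0 0 0 0 0' 80;python3 -m handwheel '0 0 0 -0.02 0; 0 0 0 -0.04 0; 0 0 0 -0.04 0; 0 0 0 0 0'
```

```text
t: 16.42
tcp_pos: [0.4303, 0.3083, 0.0293]
tcp_rot: [-3.139, -0.004, -0.012]
force: [1.1, -0.3, 0.3]
opening: 0.0402
grasp_force: 0.0
t: 17.05
tcp_pos: [0.4294, 0.3079, 0.0284]
tcp_rot: [-3.14, -0.002, -0.011]
force: [-1.8, -1.5, 5.4]
opening: 0.0091
grasp_force: 79.9
t: 17.55
tcp_pos: [0.4306, 0.3086, 0.1308]
tcp_rot: [-3.137, -0.007, -0.011]
force: [0.8, 0.2, -0.6]
opening: 0.0093
grasp_force: 79.1
```

```bash
python3 -m handwheel '0 -0.02 0 0 -7.9; 0 -0.04 0.04 0 0; 0 -0.05 0.05 0 0; 0 0 0.06 0 0; 0 0 0.06 0 0'; python3 -m handwheel '0 0 0.06 0 0; 0 0 0.06 0 0; 0 0 0 0 0; 0 0 0 0 0'; python3 -c "
from h import *
o=arm.get_obs();print(o['tcp_pos'],o['tcp_rot'],o['opening'])
c,s=np.cos(.127),np.sin(.127);t=o['tcp_pos'];print(t[0]*c+t[1]*s, -t[0]*s+t[1]*c)"
```

```text
t: 18.18
tcp_pos: [0.3493, 0.0931, 0.1252]
tcp_rot: [3.142, 0.002, 0.129]
force: [1.6, -0.1, -2.0]
opening: 0.0093
grasp_force: 79.1
t: 18.68
tcp_pos: [0.365, -0.0244, 0.1255]
tcp_rot: [-3.14, 0.002, 0.125]
force: [0.1, 0.2, -0.7]
opening: 0.0095
grasp_force: 79.1
[ 0.365  -0.0244  0.1255] [-3.1399  0.0025  0.125 ] 0.009542030008139815
0.35898318640556837 -0.07045593015300816
```

```bash
python3 -m handwheel '0 0 0.008 0.017 0; 0 0 0 0.016 0; 0 0.01 0 0 0;0 0 0 0 0;0 0 0 0 0'; python3 - <<'E'
from h import *
c,s=np.cos(.127),np.sin(.127); R=np.array([[c,s,0],[-s,c,0],[0,0,1]])
for cam in("top","side"):
    p=arm.read_camera(cam)
    for n in("bar1","mouth1"):
        for d in arm.landmark_of(p,n):
            X=w(p,d["at"])
            if d["score"]>.4 and X[2]>.04: print(cam,n,round(d["score"],2),R@X)
o=arm.get_obs();print(R@o['tcp_pos'],o['opening'])
E
```

```text
t: 19.3
tcp_pos: [0.3774, -0.0309, 0.0944]
tcp_rot: [3.141, -0.001, 0.127]
force: [-0.2, 0.5, -1.1]
opening: 0.0094
grasp_force: 79.1
top bar1 0.83 [ 0.4522 -0.0762  0.0728]
top mouth1 0.92 [ 0.582  -0.0734  0.0704]
top mouth1 0.91 [ 0.586 -0.16   0.071]
top mouth1 0.78 [0.5844 0.002  0.068 ]
side bar1 0.66 [ 0.4536 -0.0842  0.0741]
side mouth1 0.81 [ 0.5882 -0.1632  0.0672]
side mouth1 0.79 [0.5868 0.0024 0.0709]
side mouth1 0.58 [ 0.5856 -0.0842  0.0702]
[ 0.3699 -0.0788  0.094 ] 0.008981168405082167
```

```bash
python3 -m handwheel '0 0 0 0.002 0; 0 0.012 0 0 0; 0 0.01 0 0 0; 0 0.01 0 0 0; 0 0 0 0 0';python3 -m handwheel '0 0.008 0 0 0; 0 0.008 0 0 0; 0 0.008 0 0 0; 0 0.008 0 0 0; 0 0 0 0 0'
```

```text
t: 20.23
tcp_pos: [0.4094, -0.0271, 0.0918]
tcp_rot: [-3.141, 0.0, 0.127]
force: [-0.2, 0.7, -1.3]
opening: 0.0088
grasp_force: 79.1
t: 20.85
tcp_pos: [0.4409, -0.0231, 0.0918]
tcp_rot: [-3.142, 0.0, 0.127]
force: [0.1, -0.7, -1.1]
opening: 0.0091
grasp_force: 79.1
```

```bash
python3 -m handwheel '0 0.02 0 0 0; 0 0.025 0 0 0; 0 0.025 0 0 0; 0 0.025 0 0 0; 0 0 0 0 0';python3 -m handwheel '0 0.015 0 0 0; 0 0.01 0 0 0;0 0 0 0 0'; python3 -m handwheel '0 0.003 0 0 0;  0 0.003 0 0 0; 0 0 0 0 0'
```

```text
t: 21.48
tcp_pos: [0.5353, -0.0111, 0.0914]
tcp_rot: [-3.141, 0.0, 0.127]
force: [-0.2, -0.1, -1.5]
opening: 0.009
grasp_force: 79.1
t: 21.85
tcp_pos: [0.5599, -0.008, 0.0916]
tcp_rot: [-3.141, -0.0, 0.127]
force: [1.4, -0.1, -3.7]
opening: 0.0095
grasp_force: 78.9
t: 22.22
tcp_pos: [0.5652, -0.0073, 0.0916]
tcp_rot: [-3.141, 0.0, 0.126]
force: [-0.1, 0.2, -3.6]
opening: 0.0094
grasp_force: 78.8
```

```bash
python3 -m handwheel '0 0.003 0 0 0; 0 0 0 0 0';python3 -m handwheel '0 0.002 0 0 0; 0 0 0 0 0'
```

```text
t: 22.48
tcp_pos: [0.5678, -0.007, 0.0915]
tcp_rot: [-3.141, 0.002, 0.126]
force: [-1.8, -0.1, -3.4]
opening: 0.0094
grasp_force: 78.9
t: 22.72
tcp_pos: [0.568, -0.0069, 0.0911]
tcp_rot: [-3.141, 0.006, 0.126]
force: [-7.4, -1.5, -1.7]
opening: 0.0091
grasp_force: 79.1
```

```bash
python3 -m handwheel '0.04 0 0 0 0; 0.04 0 0 0 0;0.04 0 0 0 0;0.04 0 0 -0.03 0;0.04 0 0 -0.05 0'; python3 -m handwheel '0.04 -0.04 0 -0.055 6.5; 0.04 -0.06 -0.012 0 0;0.04 -0.035 -0.05 0 0;0.04 0 -0.06 0 0;0.04 0 -0.06 0 0';  python3 -m handwheel '0.04 -0.02 -0.06 0 0; 0.04 0 -0.06 0 0;0.04 0 -0.06 0 0;0.04 0 0 0 0;0.04 0 0 0 0'; python3 lk.py
```

```text
t: 23.35
tcp_pos: [0.5693, -0.0065, 0.1707]
tcp_rot: [-3.14, 0.004, 0.126]
force: [0.2, 0.3, 0.1]
opening: 0.0402
grasp_force: 0.0
t: 23.98
tcp_pos: [0.4364, 0.1709, 0.2236]
tcp_rot: [-3.141, -0.004, 0.012]
force: [1.7, -0.1, 0.6]
opening: 0.0401
grasp_force: 0.0
t: 24.6
tcp_pos: [0.4144, 0.3484, 0.2225]
tcp_rot: [3.141, -0.001, 0.014]
force: [0.7, -0.5, 0.3]
opening: 0.04
grasp_force: 0.0
top
[0.3714 0.3703] [0.6098 0.3736] 0.238467786911547 0.01378129980090506 (140.75921630859375, 256.0032043457031)
[ 0.4446 -0.2362] [ 0.4465 -0.3095] 0.07327390168783514 -1.5455352623870027 (470.00225830078125, 275.0576171875)
bar1 0.64 [0.4902 0.3747 0.0077] [140.6981 255.8223]
wrist
[0.3709 0.37  ] [0.5775 0.3731] 0.20665779023684147 0.014717351197863654 (300.7925720214844, 128.44728088378906)
bar1 0.63 [0.4929 0.3716 0.0058] [301.1918 117.6768]
[0.4148 0.3472 0.2228] [-3.1413 -0.0008  0.0109]
```

Bar C is unmoved. Grip target is (0.408, 0.3705).

```bash
python3 -m handwheel '0.04 -0.007 -0.0225 0 0; 0.04 0 0 0.06 0; 0.04 0 0 0.06 0; 0.04 0 0 0 0;0.04 0 0 0 0'
```

```text
t: 25.42
tcp_pos: [0.4086, 0.3712, 0.1051]
tcp_rot: [-3.139, -0.003, 0.012]
force: [-0.0, 0.0, 1.3]
opening: 0.0402
grasp_force: 0.0
```

```bash
python3 -m handwheel '0.04 0 0.0005 0.04 0; 0.04 0 0 0.025 0; 0.04 0 0 0.011 0; 0.04 0 0 0 0;0.04 0 0 0 0'; python3 -m handwheel '0 0 0 0 0; 0 0 0 0 0; 0 0 0 0 0; 0 0 0 0 0; 0 0 0 0 0' 80;python3 -m handwheel '0 0 0 -0.02 0; 0 0 0 -0.04 0; 0 0 0 -0.04 0; 0 0 0 0 0'; python3 -c "
from h import *
o=arm.get_obs();print(o['tcp_pos'],o['tcp_rot'],o['opening'])
c,s=np.cos(.127),np.sin(.127);t=o['tcp_pos'];print(t[0]*c+t[1]*s, -t[0]*s+t[1]*c)"
```

```text
t: 26.05
tcp_pos: [0.4086, 0.3714, 0.0288]
tcp_rot: [-3.139, -0.004, 0.013]
force: [-0.2, -0.1, -0.2]
opening: 0.04
grasp_force: 0.0
t: 26.68
tcp_pos: [0.4078, 0.371, 0.0278]
tcp_rot: [-3.14, -0.002, 0.013]
force: [-0.1, -0.6, 5.7]
opening: 0.0091
grasp_force: 80.4
t: 27.18
tcp_pos: [0.4089, 0.3717, 0.1302]
tcp_rot: [-3.137, -0.006, 0.013]
force: [0.5, 0.1, -1.5]
opening: 0.0094
grasp_force: 79.7
[0.4089 0.3717 0.1302] [-3.1369 -0.0064  0.0129] 0.00938595941601686
0.4527174513793447 0.31696040428721295
```

```bash
python3 -m handwheel '0 -0.02 0 0 -6.5; 0 -0.035 0.04 0 0; 0 -0.035 0.05 0 0; 0 0 0.06 0 0; 0 0 0.06 0 0'; python3 -m handwheel '0 0 0.06 0 0; 0 0 0.0455 0 0; 0 0 0 0.015 0; 0 0 0 0.018 0; 0 0 0 0 0'; python3 -m handwheel '0 0 0 0 0'; python3 - <<'E'
from h import *
c,s=np.cos(.127),np.sin(.127); R=np.array([[c,s,0],[-s,c,0],[0,0,1]])
for cam in("top","side"):
    p=arm.read_camera(cam)
    for n in("bar1","mouth1"):
        for d in arm.landmark_of(p,n):
            X=w(p,d["at"])
            if d["score"]>.4 and X[2]>.04: print(cam,n,round(d["score"],2),R@X)
o=arm.get_obs();print(R@o['tcp_pos'],o['opening'])
E
```

```text
t: 27.8
tcp_pos: [0.3426, 0.1513, 0.1246]
tcp_rot: [3.141, 0.002, 0.128]
force: [0.5, 0.4, -0.4]
opening: 0.0093
grasp_force: 79.7
t: 28.42
tcp_pos: [0.3549, 0.049, 0.0903]
tcp_rot: [-3.14, 0.007, 0.127]
force: [-1.1, 0.2, -0.3]
opening: 0.009
grasp_force: 79.6
t: 28.55
tcp_pos: [0.3571, 0.049, 0.0929]
tcp_rot: [-3.141, 0.001, 0.128]
force: [-0.7, 0.3, -0.1]
opening: 0.0095
grasp_force: 79.6
top bar1 0.76 [0.4439 0.0028 0.0723]
top mouth1 0.69 [ 0.5851 -0.078   0.0682]
top mouth1 0.64 [ 0.5864 -0.1571  0.0697]
top mouth1 0.62 [0.5826 0.0033 0.066 ]
side bar1 0.6 [0.4434 0.0021 0.0773]
side mouth1 0.91 [ 0.5858 -0.0815  0.0686]
side mouth1 0.75 [0.5853 0.0031 0.0711]
side mouth1 0.56 [ 0.5856 -0.1618  0.0672]
[0.361  0.0028 0.0939] 0.00958192511464131
```

```bash
python3 -m handwheel '0 0.01 0.001 0.0015 0; 0 0.012 0 0 0; 0 0.01 0 0 0; 0 0.01 0 0 0; 0 0 0 0 0';python3 -m handwheel '0 0.008 0 0 0; 0 0.008 0 0 0; 0 0.008 0 0 0; 0 0.008 0 0 0; 0 0 0 0 0'
```

```text
t: 29.48
tcp_pos: [0.3999, 0.0526, 0.0918]
tcp_rot: [-3.141, 0.0, 0.126]
force: [0.3, -0.6, -1.1]
opening: 0.0091
grasp_force: 79.6
t: 30.1
tcp_pos: [0.4316, 0.0567, 0.0919]
tcp_rot: [-3.142, -0.0, 0.126]
force: [-0.3, 0.0, -1.2]
opening: 0.0088
grasp_force: 79.6
```

```bash
python3 -m handwheel '0 0.02 0 0 0; 0 0.025 0 0 0; 0 0.025 0 0 0; 0 0.025 0 0 0; 0 0 0 0 0';python3 -m handwheel '0 0.015 0 0 0; 0 0.010 0 0 0;0 0 0 0 0'; python3 -m handwheel '0 0.003 0 0 0;  0 0 0 0 0'
```

```text
t: 30.72
tcp_pos: [0.526, 0.0687, 0.0913]
tcp_rot: [-3.141, 0.0, 0.127]
force: [0.8, -0.6, -2.3]
opening: 0.0091
grasp_force: 79.4
t: 31.1
tcp_pos: [0.5508, 0.0719, 0.0914]
tcp_rot: [-3.141, -0.001, 0.126]
force: [3.9, -0.1, -5.9]
opening: 0.0094
grasp_force: 79.1
t: 31.35
tcp_pos: [0.5523, 0.0721, 0.0914]
tcp_rot: [-3.141, 0.002, 0.126]
force: [-0.7, 0.5, -5.7]
opening: 0.0092
grasp_force: 79.1
```

```bash
python3 -m handwheel '0 0.003 0 0 0; 0 0 0 0 0';python3 -m handwheel '0 0.003 0 0 0; 0 0 0 0 0';
```

```text
t: 31.6
tcp_pos: [0.5556, 0.0725, 0.0914]
tcp_rot: [-3.141, 0.001, 0.126]
force: [-1.9, 0.0, -5.9]
opening: 0.0091
grasp_force: 79.0
t: 31.85
tcp_pos: [0.5581, 0.0728, 0.0913]
tcp_rot: [-3.141, 0.003, 0.126]
force: [-4.2, 0.3, -6.3]
opening: 0.0095
grasp_force: 79.1
```

```bash
python3 -m handwheel '0 0.002 0 0 0; 0 0 0 0 0'; python3 -m handwheel '0 0.001 0 0 0; 0 0 0 0 0'
```

```text
t: 32.1
tcp_pos: [0.5582, 0.0729, 0.0911]
tcp_rot: [-3.141, 0.007, 0.126]
force: [-10.0, -1.7, -3.6]
opening: 0.0092
grasp_force: 79.4
t: 32.35
tcp_pos: [0.5583, 0.0729, 0.091]
tcp_rot: [-3.141, 0.01, 0.126]
force: [-12.1, -2.2, -1.6]
opening: 0.0091
grasp_force: 79.5
```

```bash
python3 -m handwheel '0.04 0 0 0 0; 0.04 0 0 0 0;0.04 0 0 0 0;0.04 0 0 -0.03 0;0.04 0 0 -0.05 0'; python3 -m handwheel '0.05 -0.05 0 -0.04 0; 0.05 -0.05 0 -0.04 0;0.05 -0.03 0.05 0 0;0.05 -0.03 0.05 0 0;0.05 0 0.055 0 0';  python3 -m handwheel '0.05 0 0.06 0 0;0.05 0 0.06 0 0;0.05 0 0.06 0 0;0.05 0 0 0 0; 0.05 0 0 0 0'; python3 - <<'E'
from h import *
c,s=np.cos(.127),np.sin(.127); R=np.array([[c,s,0],[-s,c,0],[0,0,1]]); L=[]
for cam in("top","side","wrist"):
    p=arm.read_camera(cam)
    for n in("bar1","key_grip"):
        for d in arm.landmark_of(p,n):
            X=w(p,d["at"])
            if d["score"]>.3: print(cam,n,round(d["score"],2),R@X if n=="bar1" else X, px(p,X))
    im=p["image"]
    if cam=="side": im=im[180:360,300:540]
    if cam=="top": im=im[80:260,240:480]
    cv2.imwrite(f"pics/{cam}7.png",im); L.append(cv2.resize(im,(400,300),interpolation=cv2.INTER_CUBIC))
cv2.imwrite("pics/v7.png",np.vstack([np.hstack(L[:2]),np.hstack([L[2],L[2]*0])]))
o=arm.get_obs();print(o['tcp_pos'],o['tcp_rot'])
E
```

```text
t: 32.98
tcp_pos: [0.5613, 0.0733, 0.1711]
tcp_rot: [-3.141, 0.003, 0.126]
force: [1.4, 0.3, 0.1]
opening: 0.0402
grasp_force: 0.0
t: 33.6
tcp_pos: [0.4244, -0.1015, 0.2518]
tcp_rot: [3.14, -0.005, 0.127]
force: [0.9, -0.2, -0.3]
opening: 0.0499
grasp_force: 0.0
t: 34.22
tcp_pos: [0.448, -0.2789, 0.2503]
tcp_rot: [-3.142, -0.001, 0.126]
force: [-0.2, 0.9, -0.4]
opening: 0.0497
grasp_force: 0.0
top key_grip 0.81 [ 0.5271 -0.3064  0.0942] [498.1661 227.7441]
side key_grip 0.82 [ 0.5292 -0.3064  0.0922] [411.2808 339.7939]
wrist key_grip 0.65 [ 0.5268 -0.3037  0.0947] [379.8393 122.615 ]
[ 0.4479 -0.2784  0.2502] [ 3.1413 -0.0004  0.1274]
```

View pics/v7.png

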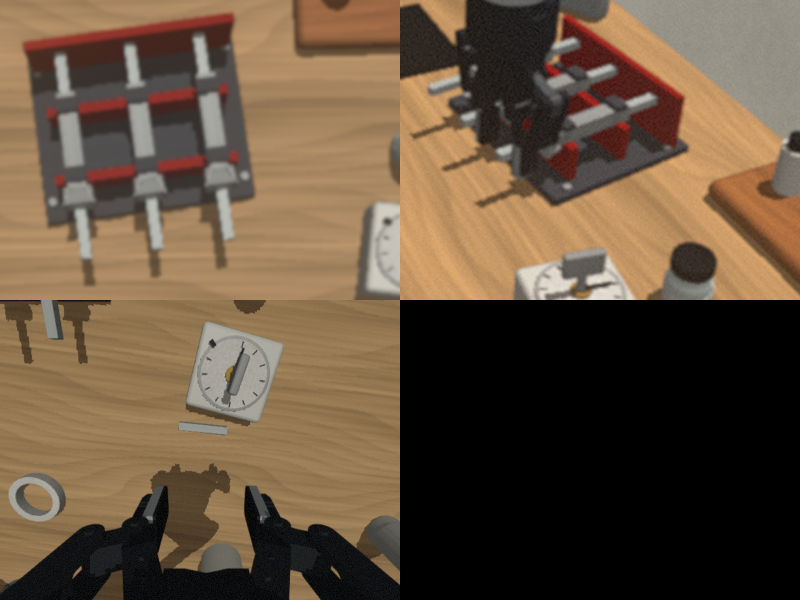

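All three bars reach the stop plate. In the wrist view the key blade is at (475,745) in the composite, nearly upright, and the rim mark is at upper left. Next I zoom in for the blade angle.

```bash
python3 - <<'E'
from h import *
im=cv2.imread("pics/wrist7.png"); a=im[20:210,280:470]; cv2.imwrite("pics/v8.png",cv2.resize(a,(570,570),interpolation=cv2.INTER_CUBIC))
p=arm.read_camera("wrist"); print(w(p,[0,0,0]), px(p,[.5275,-.304,.108]), px(p,[.5275,-.304,.055]))
E
```

```text
[ 0.5247 -0.2694  0.3715] [382.2901 121.3753] [373.5121 120.9342]
```

View pics/v8.png

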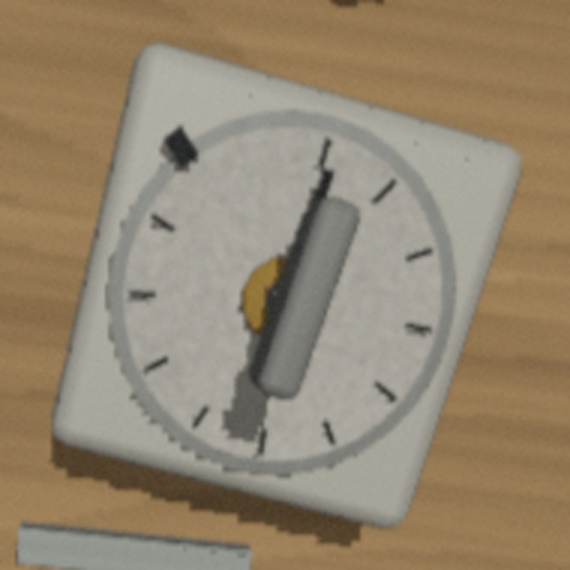

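```bash
python3 - <<'E'
from h import *
p=arm.read_camera("wrist")
a,b=ray(p,(393.7,87.7),.108),ray(p,(372.7,150.7),.108)
d=a-b; print((a+b)/2,np.linalg.norm(d),np.arctan2(d[1],d[0])); 
m=ray(p,(280+180/3,20+148/3),.055); q=m-(a+b)/2; print("mark ang",np.arctan2(q[1],q[0]))
o=arm.get_obs();print(o['tcp_pos'],o['tcp_rot'],o['joint_pos'])
E
```

```text
[ 0.5284 -0.3044  0.108 ] 0.04139031941775193 -0.17084165743387547
mark ang 0.7665695954263051
[ 0.4478 -0.2786  0.25  ] [ 3.1415 -0.0001  0.1269] [-0.6641  0.0374  1.4297  0.0001  1.6743  0.7798]
```

The pointer is at yaw -0.171 and the mark is 5.35 rad clockwise of it. I'll take the key with the last joint wound back so there is a long turn available.

```bash
python3 -m handwheel '0.05 0.0385 0.018 0 -8; 0.05 0.0335 0.023 0 0;0.05 0 0 0 -10;0.05 0 0 0 -10;0.05 0 0 0 -10'>/dev/null; python3 -m handwheel '0.05 0 0 0 -10;0.05 0 0 0 -10;0.05 0 0 0 -10;0.05 0 0 0 -10;0.05 0 0 0 -10' >/dev/null;python3 -m handwheel '0.05 0 0 0 -10;0.05 0 0 0 -10;0.05 0 0 0 -10;0.05 0 0 0 -10;0.05 0 0 0 -10' ;python3 -m handwheel '0.05 0 0 0 -10;0.05 0 0 0 -10;0.05 0 0 0 -5;0.05 0 0 0 0;0.05 0 0 0 0';  python3 -c "
from h import *
o=arm.get_obs();t=o['tcp_pos'];y=o['tcp_rot'][2];print(t,o['tcp_rot'],o['joint_pos'])
d=np.array([.5284,-.3044])-t[:2];print('tool',d@[np.cos(y),np.sin(y)],d@[np.sin(y),-np.cos(y)],'twist',np.degrees(y-2.971))"
```

```text
t: 36.65
tcp_pos: [0.5266, -0.3053, 0.2498]
tcp_rot: [3.141, -0.0, 2.541]
force: [0.0, 0.4, -0.2]
opening: 0.0499
grasp_force: 0.0
t: 37.28
tcp_pos: [0.5266, -0.3053, 0.2499]
tcp_rot: [3.141, -0.0, 2.97]
force: [0.1, -0.1, 0.7]
opening: 0.0502
grasp_force: 0.0
[ 0.5266 -0.3053  0.2499] [ 3.1415 -0.0001  2.97  ] [-0.6186  0.2194  1.2275  0.0001  1.6948 -2.0178]
tool -0.00159869452152417 0.0012181784814644023 twist -0.056004470730359364
```

```bash
python3 -m handwheel '0.05 -0.0015 0.001 0.05 0; 0.05 0 0 0.05 0;0.05 0 0 0.035 0; 0.05 0 0 0.016 0; 0.05 0 0 0 0'; python3 -m handwheel '0 0 0 0 0;0 0 0 0 0;0 0 0 0 0;0 0 0 0 0;0 0 0 0 0' 60; python3 -c "
from h import *
o=arm.get_obs();print(o['force'],o['moment'],o['tcp_pos'],o['opening'])"
```

```text
t: 37.9
tcp_pos: [0.5279, -0.3043, 0.0981]
tcp_rot: [3.141, -0.002, 2.971]
force: [-0.4, 0.0, -0.3]
opening: 0.05
grasp_force: 0.0
t: 38.52
tcp_pos: [0.5297, -0.3031, 0.1015]
tcp_rot: [3.139, 0.004, 2.972]
force: [0.2, 5.1, 4.8]
opening: 0.0088
grasp_force: 60.0
[0.2352 5.0948 4.7516] [ 0.8671 -0.0419 -0.1146] [ 0.5297 -0.3031  0.1015] 0.008777154828739338
```

```bash
python3 -m handwheel '0 0 0.0015 -0.003 0;0 0 0 0 5;0 0 0 0 5;0 0 0 0 5;0 0 0 0 0';  python3 -c "
from h import *
o=arm.get_obs();print(o['force'],o['moment'],o['tcp_pos'],o['tcp_rot'],o['opening'])"
```

```text
t: 39.15
tcp_pos: [0.5296, -0.3031, 0.1016]
tcp_rot: [3.141, 0.002, 2.71]
force: [4.7, 0.6, -6.7]
opening: 0.0096
grasp_force: 59.4
[ 4.7197  0.5534 -6.708 ] [-0.1536 -0.9546 -0.0567] [ 0.5296 -0.3031  0.1016] [3.1409 0.0024 2.7104] 0.009563610962780954
```

Turning and low forces. I continue at about 8° a row, watching the force.

```bash
for i in 1 2; do python3 -m handwheel '0 0 0 0 8;0 0 0 0 8;0 0 0 0 8;0 0 0 0 8;0 0 0 0 8'; done; python3 -c "
from h import *
o=arm.get_obs();print(o['force'],o['moment'],o['tcp_pos'],o['joint_pos'])"
```

```text
t: 39.78
tcp_pos: [0.5291, -0.3036, 0.1016]
tcp_rot: [3.141, 0.002, 2.009]
force: [4.9, -0.9, -6.0]
opening: 0.0086
grasp_force: 59.4
t: 40.4
tcp_pos: [0.5284, -0.3037, 0.1016]
tcp_rot: [-3.142, 0.001, 1.31]
force: [2.7, -1.1, -5.2]
opening: 0.009
grasp_force: 59.6
[ 2.7478 -1.0682 -5.1769] [-0.2567 -0.2941  0.1672] [ 0.5284 -0.3037  0.1016] [-0.6141  0.2916  1.4376 -0.0011  1.4121 -0.3535]
```

```bash
python3 -m handwheel '0 0 0 0 8;0 0 0 0 8;0 0 0 0 8;0 0 0 0 8;0 0 0 0 8'; python3 -m handwheel '0 0 0 0 8;0 0 0 0 8;0 0 0 0 8;0 0 0 0 8;0 0 0 0 8'; python3 -m handwheel '0 0 0 0 8;0 0 0 0 8;0 0 0 0 8;0 0 0 0 8;0 0 0 0 8'; python3 -m handwheel '0 0 0 0 8;0 0 0 0 8;0 0 0 0 8;0 0 0 0 0;0 0 0 0 0'; python3 -c "
from h import *
o=arm.get_obs();print(o['force'],o['moment'],o['tcp_pos'],o['joint_pos'])"
```

```text
t: 41.02
tcp_pos: [0.5279, -0.3033, 0.1015]
tcp_rot: [-3.141, 0.001, 0.612]
force: [1.0, 0.2, -4.2]
opening: 0.009
grasp_force: 59.7
t: 41.65
tcp_pos: [0.5277, -0.3026, 0.1016]
tcp_rot: [-3.14, 0.002, -0.086]
force: [-0.1, 1.9, -3.4]
opening: 0.0091
grasp_force: 59.9
t: 42.28
tcp_pos: [0.528, -0.302, 0.1016]
tcp_rot: [-3.141, 0.003, -0.784]
force: [1.5, 2.8, -3.5]
opening: 0.0089
grasp_force: 59.9
t: 42.9
tcp_pos: [0.5284, -0.3018, 0.1016]
tcp_rot: [-3.141, 0.003, -1.197]
force: [2.1, 5.9, -3.1]
opening: 0.0088
grasp_force: 59.9
[ 2.1403  5.8513 -3.0693] [ 0.9441 -0.3862 -0.018 ] [ 0.5284 -0.3018  0.1016] [-0.6131  0.2911  1.4382  0.0019  1.4145  2.1543]
```

```bash
python3 -m handwheel '0.05 0 0 0 0;0.05 0 0 0 0;0.05 0 0 0 0;0.05 0 0 -0.03 0;0.05 0 0 -0.04 0'; python3 -m handwheel '0.05 0 0 0 -10;0.05 0 0 0 -10;0.05 0 0 0 -10;0.05 0 0 0 -10;0.05 0 0 0 -10'; python3 -m handwheel '0.05 0 0 0 -10;0.05 0 0 0 -10;0.05 0 0 0 -10;0.05 0 0 0 -10;0.05 0 0 0 -10'; python3 -m handwheel '0.05 0 0 0 -10;0.05 0 0 0 -10;0.05 0 0 0 -10;0.05 0 0 0 -10;0.05 0 0 0 -10'; python3 -m handwheel '0.05 0 0 0 -10;0.05 0 0 0 -10;0.05 0 0 0 -10;0.05 0 0 0 0;0.05 0 0 0 0'; python3 - <<'E'
from h import *
p=arm.read_camera("wrist"); cv2.imwrite("pics/w9.png",cv2.resize(p["image"],(480,360))); o=arm.get_obs();print(o['tcp_pos'],o['tcp_rot']); marks(p,["key_grip"])
E
```

```text
t: 43.52
tcp_pos: [0.5277, -0.3031, 0.1715]
tcp_rot: [3.14, 0.002, -1.2]
force: [0.1, -0.4, 0.5]
opening: 0.0499
grasp_force: 0.0
t: 44.15
tcp_pos: [0.5284, -0.3036, 0.1724]
tcp_rot: [3.141, -0.001, -0.322]
force: [-0.4, 0.3, -0.1]
opening: 0.0499
grasp_force: 0.0
t: 44.78
tcp_pos: [0.5284, -0.3036, 0.1723]
tcp_rot: [3.141, 0.0, 0.551]
force: [-0.1, 0.4, -0.6]
opening: 0.0498
grasp_force: 0.0
t: 45.4
tcp_pos: [0.5284, -0.3036, 0.1723]
tcp_rot: [3.141, 0.001, 1.424]
force: [-0.4, -0.3, 0.0]
opening: 0.0498
grasp_force: 0.0
t: 46.02
tcp_pos: [0.5285, -0.3033, 0.1722]
tcp_rot: [3.142, 0.0, 1.939]
force: [-0.8, 0.3, 0.6]
opening: 0.0499
grasp_force: 0.0
[ 0.5285 -0.3032  0.1721] [3.1416 0.0002 1.9396]
key_grip 0.64 [ 0.5294 -0.3033  0.0955] [331.8855 264.1032]
```

View pics/w9.png

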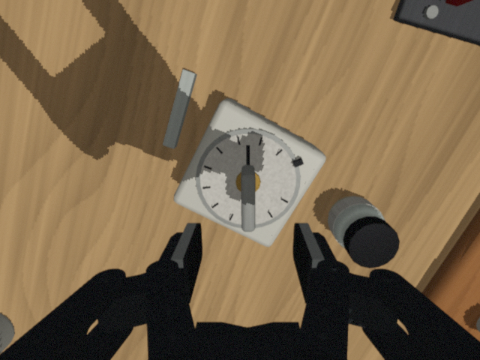

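The blade is lined up with the tool at (248,195), and the mark at (297,161) is about 68° further clockwise. Retake and finish.

```bash
python3 -m handwheel '0.05 0 0 0.04 0;0.05 0 0 0.03 0;0.05 0 0 0 0'; python3 -m handwheel '0 0 0 0 0;0 0 0 0 0;0 0 0 0 0;0 0 0 0 0;0 0 0 0 0' 60; python3 -m handwheel '0 0 0 0 8;0 0 0 0 8;0 0 0 0 8;0 0 0 0 8;0 0 0 0 0'; python3 -m handwheel '0 0 0 0 8;0 0 0 0 8;0 0 0 0 6;0 0 0 0 3;0 0 0 0 0';python3 -c "
from h import *
o=arm.get_obs();print(o['force'],o['moment'],o['tcp_pos'],o['tcp_rot'])"
```

```text
t: 46.5
tcp_pos: [0.5267, -0.3018, 0.0986]
tcp_rot: [-3.138, -0.006, 1.941]
force: [0.3, 0.1, 0.8]
opening: 0.0504
grasp_force: 0.0
t: 47.12
tcp_pos: [0.5293, -0.3039, 0.1043]
tcp_rot: [3.14, 0.003, 1.941]
force: [-1.5, -0.8, 5.6]
opening: 0.0089
grasp_force: 60.1
t: 47.75
tcp_pos: [0.5286, -0.304, 0.1043]
tcp_rot: [3.14, 0.002, 1.382]
force: [-4.1, -0.4, 7.5]
opening: 0.0087
grasp_force: 60.3
t: 48.38
tcp_pos: [0.5281, -0.3038, 0.1043]
tcp_rot: [3.141, 0.002, 0.946]
force: [-5.0, 0.2, 8.4]
opening: 0.0089
grasp_force: 60.4
[-4.9627  0.2113  8.3848] [-0.0346  0.8693 -0.0507] [ 0.5281 -0.3038  0.1043] [3.1406 0.0017 0.946 ]
```

```bash
python3 -m handwheel '0 0 0 0 3;0 0 0 0 3;0 0 0 0 0'; python3 -m handwheel '0 0 0 0 3;0 0 0 0 2;0 0 0 0 0';python3 -c "
from h import *
o=arm.get_obs();print(o['force'],o['moment'],o['tcp_pos'],o['tcp_rot'])"
```

```text
t: 48.75
tcp_pos: [0.528, -0.3037, 0.1043]
tcp_rot: [3.141, 0.002, 0.841]
force: [-4.2, 0.3, 8.5]
opening: 0.0086
grasp_force: 60.5
t: 49.12
tcp_pos: [0.5279, -0.3037, 0.1043]
tcp_rot: [3.141, 0.002, 0.754]
force: [-4.5, 1.2, 8.7]
opening: 0.0088
grasp_force: 60.5
[-4.4964  1.1699  8.6779] [ 0.0974  0.9895 -0.0357] [ 0.5279 -0.3037  0.1043] [3.1409 0.0016 0.7542]
```

```bash
python3 -m handwheel '0 0 0 0 3;0 0 0 0 0'; python3 -m handwheel '0 0 0 0 3;0 0 0 0 0'; python3 -c "
from h import *
o=arm.get_obs();print(o['moment'],o['tcp_rot'],o['force'])"; python3 -m handwheel '0 0 0 0 3;0 0 0 0 0';python3 -c "
from h import *
o=arm.get_obs();print(o['moment'],o['tcp_rot'],o['force'])"
```

```text
t: 49.38
tcp_pos: [0.5279, -0.3036, 0.1044]
tcp_rot: [3.141, 0.002, 0.705]
force: [-5.1, 0.4, 9.2]
opening: 0.0087
grasp_force: 67.5
t: 49.62
tcp_pos: [0.5279, -0.3036, 0.1045]
tcp_rot: [3.14, 0.003, 0.655]
force: [-5.5, 0.4, 9.1]
opening: 0.009
grasp_force: 88.9
[-0.0001  1.0521  1.8826] [3.1402 0.0026 0.6553] [-5.4996  0.3774  9.0502]
t: 49.88
tcp_pos: [0.5279, -0.3036, 0.1045]
tcp_rot: [3.14, 0.003, 0.605]
force: [-5.6, -0.7, 9.4]
opening: 0.0089
grasp_force: 114.0
[0.0182 1.0927 2.5941] [3.1399 0.0031 0.6052] [-5.5579 -0.6768  9.4126]
```

The moment is rising sharply, so the key is at its stop. Relax, release, back away and check.

```bash
python3 -m handwheel '0 0 0 0 -3;0 0 0 0 -3;0 0 0 0 0;0.05 0 0 0 0;0.05 0 0 0 0'; python3 -m handwheel '0.05 0 0 0 0;0.05 0 0 -0.03 0;0.05 0 0 -0.06 0;0.05 0 0 -0.06 0;0.05 0 0 0 0'; python3 -m handwheel '0.05 -0.05 0 0 0;0.05 -0.05 0 0 0;0.05 -0.04 0 0 0;0.05 0 0 0 0;0.05 0 0 0 0'; python3 - <<'E'
from h import *
pt=arm.read_camera("top"); pw=arm.read_camera("wrist"); ps=arm.read_camera("side")
a=pt["image"][70:290,235:535]; print(arm.get_obs()["tcp_pos"],arm.get_obs()["tcp_rot"])
cv2.imwrite("pics/v10.png",np.vstack([np.hstack([cv2.resize(a,(400,293),interpolation=cv2.INTER_CUBIC),cv2.resize(pw["image"],(400,293))]),np.hstack([cv2.resize(ps["image"][170:390,290:590],(400,293),interpolation=cv2.INTER_CUBIC)]*2)]))
E
```

```text
t: 50.5
tcp_pos: [0.5286, -0.303, 0.1017]
tcp_rot: [-3.142, -0.001, 0.702]
force: [-0.4, 0.5, 0.7]
opening: 0.0447
grasp_force: 0.0
t: 51.12
tcp_pos: [0.5308, -0.3046, 0.2598]
tcp_rot: [3.128, -0.004, 0.702]
force: [-0.5, -0.0, -0.2]
opening: 0.0496
grasp_force: 0.0
t: 51.75
tcp_pos: [0.4218, -0.3931, 0.2509]
tcp_rot: [-3.14, -0.001, 0.702]
force: [0.5, 0.5, -0.1]
opening: 0.0498
grasp_force: 0.0
[ 0.4225 -0.3927  0.2515] [-3.1409 -0.0005  0.7041]
```

View pics/v10.png

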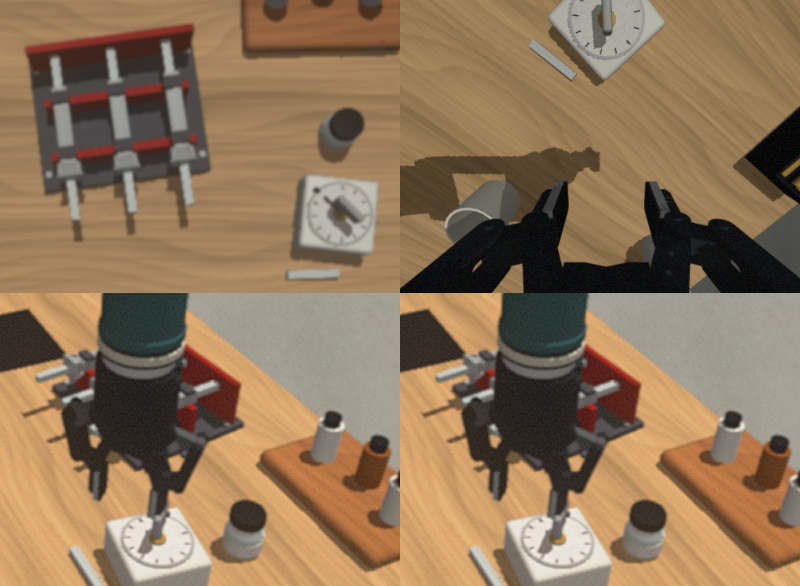

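The pointer and blade lie along the rim mark, the jar and offcut are in place, and the bars are home. I'll check the rear-end positions numerically before handing in.

```bash
python3 - <<'E'
from h import *
p=arm.read_camera("top"); c,s=np.cos(.127),np.sin(.127)
g=p["image"].min(2)
for M in(-.1585,-.0785,.0015):
    # sample along the tube axis at bar-top height
    xs=np.arange(.50,.78,.001); v=[]
    for x in xs:
        u=px(p,[x*c-M*s,x*s+M*c,.076]); v.append(int(cv2.getRectSubPix(p["image"],(3,3),tuple(map(float,u))).min(2).mean()))
    v=np.array(v); print("rear edge", xs[np.argmax(v>115)], "front edge", xs[np.where(v>100)[0].max()], "plate at .766")
E
```

```text
rear edge 0.525 front edge 0.7600000000000002 plate at .766
rear edge 0.526 front edge 0.7620000000000002 plate at .766
rear edge 0.526 front edge 0.7620000000000002 plate at .766
```

Rear ends are at 0.525–0.526, where 0.526 is expected, so all bars are home.

```bash
python3 -c "
from cell import arm
print(arm.hand_in())"
```

```text
the job is handed in; nothing more can be done
None
```

All three bars were fed through their tubes and rest against the stop plate, the timer key is wound to its stop, and the job is handed in; the hand-in returned no verdict.

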